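Make up two teaching trays from the specimen stock

ROBOT

A 7-joint arm with a two-finger parallel gripper is mounted at the origin on the work surface. World frame = base frame: x ahead of the robot, y to its left, z up, the work surface at z = 0. Lengths are in mm, angles in rad, forces in N, time in s.
With the tool pointing down it reaches from about 400 to 850 mm from the base axis. Payload 4.5 kg.
Tool frame: the origin (TCP) lies at the very end of the fingers, on their centre line; the grasp point (between the pads) lies 19 mm behind it; z points along the fingers, y is the line along which they close (so a half turn about z gives the same grasp; the last joint's range is limited). The gripper opens to 85 mm and grips with 20 to 120 N. Pads are 22 mm wide; open, the fingers measure 114 mm over their backs; the gripper's body (76 mm by 85 mm) begins 54 mm behind the grasp point. The pads swing forward as they close: fully open they stand 13 mm farther back than shut.
Start: joints at [-1.089, 0.689, -0.195, 1.565, 0.157, 0.902, -0.215], TCP at [270.6, 563.409, 231.317] pointing down, gripper open.
Joint ranges: [-3.01, 3.01], [-0.46, 2.08], [-1.47, 1.51], [0.13, 2.56], [-1, 4.14], [0.04, 2.09], [-2.66, 2.66]. Speed limits (rad/s): [2.57, 2.57, 3.14, 3.14, 3.14, 3.14, 3.14].

INTERFACE

Orientations are given as a 3x3 rotation matrix whose columns are the frame's x, y, z axes.
In Python, from cell import bot, vision, job, look_for gives the robot as it stands.
- The arm moves only by the tool arm_command, never from a script. Its argument "series" is a list that holds one entry, the list of rows, each a list of 6 numbers: the shift along the world's x, y, z in units of 25 mm (1.0 is 25 mm), then the turn, a rotation vector about the world's x, y, z in units of 10 degrees (1.0 is 10 degrees). A call has 1 to 10 rows; each row shifts and turns the commanded pose from where the row before left it; what a row does not reach is not made up. A row lasts 1/8 s, in which the tool goes at most 62.5 mm and 10.7 degrees, less where a joint would pass 70% of its speed; a pose out of reach is approached as far as the arm can. A call is refused whole if a number of a shift passes 1 or a number of a turn 1, either way. A call with a gripper value outside its range is refused whole. "fingers" is the finger opening in mm, from 0 to 85.4, set as the call begins (left out, the last holds). The fingers move at their own pace and stop on an object; the grip force is fixed at half the most. Time passes only in rows, so rows that do not move let the fingers close. It gives the time, the measured TCP pose, the force, the opening and the grip force at its end, in the units of the state.
- bot.observe(): the state, without advancing time (a new reading comes with each control period).
- vision.read_camera(name): name is "scene" or "top" or "wrist"; returns a dict with "pixels" (420x560x3 uint8, red, green, blue), "z_map" (420x560 float32, mm along the optical axis (not along the pixel's ray), 0 where there is no reading), "camera_matrix" (3x3 intrinsics, pixels), "k1" (the pictures are not rectified: a ray, as slopes to the right and down, at radius r is drawn at 1 + k1 r^2 times it, then the intrinsics apply), "pose" (4x4, takes a point from camera to world coordinates). Camera axes: x right, y down, z forward; pixel columns grow to the right and rows downward; lengths in mm; the calibration is good to about 2 mm. A picture is of the moment at which its call begins.
- job.job_done(): hands the job in; it is judged then, once.
Trained networks look in a picture, given as the dict that the camera call returned (one of the last four; its "shot" number tells which), for a name from the list of things; names that differ only in an ending like _2 or _b are one class to them, and where a whole thing is asked for, a point or a joint stands for the part that bears it (a point fixed in the world has none). Each returns a list of dicts, best first, with "score" (0 to 1); they miss things now and then, are a little off and sometimes report something else, mostly with a low value. They report only what shows in the picture. A call takes as long as a camera call. They do not tell look-alikes from the thing itself.
- look_for(thing, picture): "xy" ([column, row] in pixels, amid what is visible of it).
The state is a dict: "t": time; "joint_positions": joint angles; "qd": joint speeds; "effort": joint torques, N m; "ee_pos": TCP position; "orientation": TCP orientation; "contact_force": force on the tool from outside, world axes, zero at the start; "ft_torque": the same for the moment, N m; "width": opening from 0.0 (shut) to 1.0 (fully open); "gripper_force": force on a finger pad.
Only numpy, scipy, OpenCV 4.12 (cv2) and the standard library are available. Lean on these libraries where they do the work, as an engineer would, in place of code of your own. Each camera call takes 0.05 s, during which the arm holds its last target. There are 200 camera calls.

TASK

Make up the two specimen trays for this afternoon's teaching sessions: the two-compartment tray gets the rectangular jar with the lizard and the skull, the three-compartment tray gets the short round jar, the long bone and the ammonite. Set each thing down gently, without dropping it, the right way up and flat on the floor in the middle of a compartment of its own (any compartment of its tray), and never tip the jars over. Leave the tall round jar, the brush pot and the lens stand where they are.

Things in the scene. Friction and masses are not known exactly. Their poses are not given: they have to be found in the camera images.
- lizard_jar_center (a point): Sealed rectangular clear glass jar with a pale lizard inside, a flat black lid and a cream label; stands upright. Body 62 mm (x) by 46 mm (y), 118 mm high in all; the lid, the top 10 mm, is flush with the body. Point: its centre, 59 mm above its underside, z up. About 0.42 kg.
- skull_center (a point): Small pale carnivore skull with its lower jaw, resting on the jaw: 89 mm long, 54 mm wide over the cheek arches, 49 mm high; x points to the snout, z up. Point: its centre, 24 mm above the surface it rests on. Best held by the braincase, whose middle lies 21 mm behind the point (at x = -21 mm): 45 mm wide across y there, with sides that can be held from 12 to 40 mm above the surface. About 0.12 kg.
- short_jar_center (a point): Short round clear glass jar with a coiled pale specimen inside and a flat black lid; stands upright, 48 mm in diameter (lid 50 mm, the top 14 mm), 72 mm high. Point: its centre, 36 mm above its underside, z up. About 0.17 kg.
- bone_center (a point): Pale long bone (a femur) lying flat, 112 mm long along its x axis: a round shaft 16 mm thick between two knobbly ends 42 mm wide and 26 mm high. Point: middle of the shaft, 18 mm above the surface the bone lies on (the shaft bows up clear of the surface), z up. About 0.09 kg.
- ammonite_center (a point): Brown-grey stone ammonite (flat spiral fossil) lying flat: a disc 59 mm in diameter and 22 mm thick. Point: its centre, 11 mm above the surface it lies on, z up. About 0.15 kg.
- tray2: Wooden tray, lined dark grey, standing loose on the bench (0.9 kg, may slide if pushed): 274 mm long (its x axis) by 140 mm wide (its y axis), 19 mm high; origin at the centre of its underside, z up. Floor 5 mm thick, walls and dividers 5 mm thick, their tops 14 mm above the floor. One divider across its middle makes TWO equal compartments, each 129.5 mm (x) by 130 mm (y), with their middles at x = -67 and +67 mm, y = 0.
- tray3: Wooden tray, lined dark grey, standing loose on the bench (0.9 kg, may slide if pushed): 274 mm long (its x axis) by 140 mm wide (its y axis), 19 mm high; origin at the centre of its underside, z up. Floor 5 mm thick, walls and dividers 5 mm thick, their tops 14 mm above the floor. Two dividers across it make THREE equal compartments, each 84.7 mm (x) by 130 mm (y), with their middles at x = -90, 0 and +90 mm, y = 0.
- tall_jar_center (a point): Tall round clear glass jar with a black lid, like the short one but 60 mm in diameter (lid 62 mm) and 135 mm high; stays where it is. Point: its centre, 67.5 mm above its underside, z up.
- brush_pot_center (a point): White ceramic pot of brushes, 72 mm in diameter and 95 mm high, about 200 mm high with the brushes; stays where it is. Point: centre of the pot, 47.5 mm above its underside.
- lens_stand_center (a point): Magnifying lens on a stand: dark round foot 84 mm in diameter, a thin post and a level lens ring 80 mm across, 140 mm high; stays where it is. Point: centre of the foot, 7 mm above its underside.
There are look-alikes about, which are no part of the job. What is shaped like the part that bears skull_center but blue or orange is not meant.

How it is judged (in metres and radians):
At the end, for the whole second after the job is handed in: Each thing rests alone in a compartment of its own tray, its point within 16 mm of the compartment's middle along each tray axis and within 5 mm of its resting height on the tray floor; jars, skull and bone upright within 0.15 rad; all at rest (under 0.02 m/s) ((x of lizard_jar_center in the frame of tray2 between -0.08325 and -0.05125 m or x of lizard_jar_center in the frame of tray2 between 0.05125 and 0.08325 m) and y of lizard_jar_center in the frame of tray2 between -0.016 and 0.016 m and z of lizard_jar_center in the frame of tray2 between 0.059 and 0.069 m and angle between each of lizard_jar_center, skull_center, short_jar_center, bone_center's own z axis and vertical below 0.15 rad and linear speed of each of lizard_jar, skull, short_jar, bone, ammonite below 0.02 m/s and (x of skull_center in the frame of tray2 between -0.08325 and -0.05125 m or x of skull_center in the frame of tray2 between 0.05125 and 0.08325 m) and y of skull_center in the frame of tray2 between -0.016 and 0.016 m and z of skull_center in the frame of tray2 between 0.024 and 0.034 m and (x of short_jar_center in the frame of tray3 between -0.10567 and -0.07367 m or x of short_jar_center in the frame of tray3 between -0.016 and 0.016 m or x of short_jar_center in the frame of tray3 between 0.07367 and 0.10567 m) and y of short_jar_center in the frame of tray3 between -0.016 and 0.016 m and z of short_jar_center in the frame of tray3 between 0.036 and 0.046 m and (x of bone_center in the frame of tray3 between -0.10567 and -0.07367 m or x of bone_center in the frame of tray3 between -0.016 and 0.016 m or x of bone_center in the frame of tray3 between 0.07367 and 0.10567 m) and y of bone_center in the frame of tray3 between -0.016 and 0.016 m and z of bone_center in the frame of tray3 between 0.018 and 0.028 m and (x of ammonite_center in the frame of tray3 between -0.10567 and -0.07367 m or x of ammonite_center in the frame of tray3 between -0.016 and 0.016 m or x of ammonite_center in the frame of tray3 between 0.07367 and 0.10567 m) and y of ammonite_center in the frame of tray3 between -0.016 and 0.016 m and z of ammonite_center in the frame of tray3 between 0.011 and 0.021 m and horizontal distance between lizard_jar_center and skull_center above 0.05 m and horizontal distance between short_jar_center and bone_center above 0.05 m and horizontal distance between each of short_jar_center, bone_center and ammonite_center above 0.05 m); the robot touches nothing.
It fails at once if the tall round jar is moved from its place by more than 25 mm or knocked over (distance of tall_jar_center from where it was at the start of the episode above 0.025 m or angle between tall_jar_center's own z axis and vertical above 0.5 rad).
It fails at once if the brush pot is moved from its place by more than 25 mm or knocked over (distance of brush_pot_center from where it was at the start of the episode above 0.025 m or angle between brush_pot_center's own z axis and vertical above 0.5 rad).
It fails at once if the lens stand is moved from its place by more than 25 mm or knocked over (distance of lens_stand_center from where it was at the start of the episode above 0.025 m or angle between lens_stand_center's own z axis and vertical above 0.5 rad).
It fails at once if one of the five things is dropped (falls free at over 0.6 m/s) ((linear speed of lizard_jar above 0.6 m/s and contact force between lizard_jar and the fingers below 0.05 N) or (linear speed of skull above 0.6 m/s and contact force between skull and the fingers below 0.05 N) or (linear speed of short_jar above 0.6 m/s and contact force between short_jar and the fingers below 0.05 N) or (linear speed of bone above 0.6 m/s and contact force between bone and the fingers below 0.05 N) or (linear speed of ammonite above 0.6 m/s and contact force between ammonite and the fingers below 0.05 N)).
It fails at once if the lizard jar or the short jar is tipped over (more than 45 degrees) (angle between any of lizard_jar_center, short_jar_center's own z axis and vertical above 0.79 rad).
It also fails if it takes over 128 s, if anything falls off the work surface, if the arm or the gripper's body presses on something with over 40 N, if the wrist force passes 120 N, or if a joint passes its speed limit or range.

## Working session

There is one attempt and no reset: what is moved stays moved. The work goes in short steps, Python scripts to look and compute and a tool call to move; the robot and the scene stay as the last step left them, time stands still between calls to the robot, and variables do not carry over. Pictures are saved under pics/ and viewed, at most 14 in all, crops included, and the job is handed in when it is done.

Besides the shell and the picture viewer there is one more tool, called after ">>>" as name(argument=value, ...), one argument or row to a line, values as JSON. arm_command: Moves the arm, as the interface text tells. Its arguments: {"type":"object","properties":{"series":{"type":"array","items":{"type":"array","items":{"type":"array","items":{"type":"number"}}}},"fingers":{"type":"number"}},"required":["series"]}

```bash
ls; mkdir -p pics; cat > h.py <<'E'
import numpy as np, cv2
from cell import bot, vision, job, look_for
def shot(n,save=None):
    p=vision.read_camera(n)
    if save: cv2.imwrite('pics/'+save,p['pixels'][:,:,::-1])
    return p
def cloud(p):
    K=np.array(p['camera_matrix']);z=p['z_map'].astype(float);h,w=z.shape
    v,u=np.mgrid[:h,:w].astype(float)
    n=cv2.undistortPoints(np.stack([u.ravel(),v.ravel()],1)[:,None],K,np.array([p['k1'],0,0,0.]))[:,0]
    c=np.c_[n*z.reshape(-1,1),z.ravel()]
    T=np.array(p['pose']);W=c@T[:3,:3].T+T[:3,3]
    W[z.ravel()<=0]=np.nan
    return W.reshape(h,w,3)
NAMES='lizard_jar_center skull_center short_jar_center bone_center ammonite_center tray2 tray3 tall_jar_center brush_pot_center lens_stand_center'.split()
E
python3 - <<'E'
from h import *
for n in ('top','scene'):
    p=shot(n,n+'0.png');W=cloud(p);print(n,np.array(p['pose'])[:3,3].round())
    for t in NAMES:
        print(t,[(np.round(d['xy']).tolist(),round(d['score'],2),W[int(d['xy'][1]),int(d['xy'][0])].round().tolist()) for d in look_for(t,p)[:4]])
s=bot.observe();print(s['t'],s['ee_pos'],np.round(s['orientation'],3))
E
```

```text
pics
top [ 448.   16. 1127.]
lizard_jar_center [([286.0, 255.0], 0.69, [487.0, 4.0, 118.0])]
skull_center [([285.0, 307.0], 0.85, [390.0, 6.0, 44.0]), ([264.0, 131.0], 0.8, [745.0, 51.0, 41.0]), ([326.0, 120.0], 0.73, [769.0, -75.0, 43.0]), ([219.0, 192.0], 0.65, [615.0, 140.0, 45.0])]
short_jar_center [([288.0, 185.0], 0.84, [627.0, 3.0, 73.0]), ([219.0, 191.0], 0.73, [620.0, 141.0, 40.0])]
bone_center [([224.0, 256.0], 0.91, [487.0, 131.0, 23.0])]
ammonite_center [([349.0, 189.0], 0.81, [632.0, -126.0, 13.0])]
tray2 [([129.0, 245.0], 0.95, [509.0, 328.0, 3.0]), ([445.0, 239.0], 0.93, [528.0, -328.0, 6.0])]
tray3 [([129.0, 245.0], 0.95, [509.0, 328.0, 3.0]), ([445.0, 239.0], 0.93, [528.0, -328.0, 6.0])]
tall_jar_center [([354.0, 262.0], 0.64, [475.0, -119.0, 131.0])]
brush_pot_center [([397.0, 125.0], 0.72, [745.0, -212.0, 97.0])]
lens_stand_center [([177.0, 115.0], 0.72, [748.0, 215.0, 138.0])]
scene [1296.  412.  636.]
lizard_jar_center [([299.0, 196.0], 0.77, [513.0, 16.0, 82.0])]
skull_center [([258.0, 287.0], 0.89, [770.0, 64.0, 38.0]), ([198.0, 272.0], 0.85, [785.0, -60.0, 36.0]), ([335.0, 256.0], 0.72, [622.0, 153.0, 42.0]), ([321.0, 192.0], 0.72, [400.0, 22.0, 30.0])]
short_jar_center [([268.0, 235.0], 0.93, [654.0, 21.0, 66.0]), ([297.0, 194.0], 0.18, [513.0, 14.0, 84.0])]
bone_center [([347.0, 231.0], 0.56, [509.0, 136.0, 22.0])]
ammonite_center [([221.0, 230.0], 0.92, [638.0, -112.0, 21.0])]
tray2 [([180.0, 187.0], 0.83, [518.0, -333.0, 4.0])]
tray3 [([180.0, 187.0], 0.83, [518.0, -333.0, 4.0])]
tall_jar_center [([252.0, 179.0], 0.85, [503.0, -112.0, 83.0])]
brush_pot_center [([149.0, 228.0], 0.7, [773.0, -188.0, 89.0])]
lens_stand_center [([336.0, 305.0], 0.67, [703.0, 196.0, -0.0])]
1.1 [270.61484711 563.39238357 231.30527295] [[-0.901  0.433 -0.   ]
 [ 0.433  0.901  0.   ]
 [ 0.     0.    -1.   ]]
```

```bash
python3 - <<'E'
import cv2
a=cv2.imread('pics/top0.png');cv2.imwrite('pics/top0c.png',cv2.resize(a[70:350,60:520],(800,487),interpolation=cv2.INTER_CUBIC))
E
```

```text
(no output)
```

View pics/top0c.png

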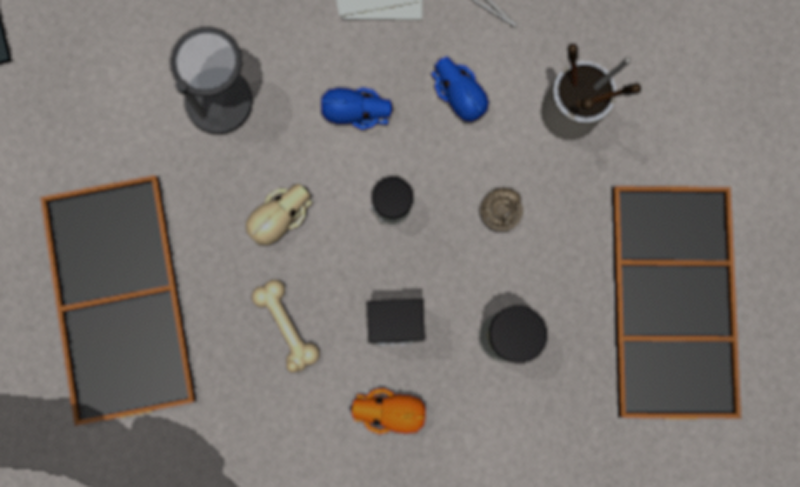

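View pics/scene0.png

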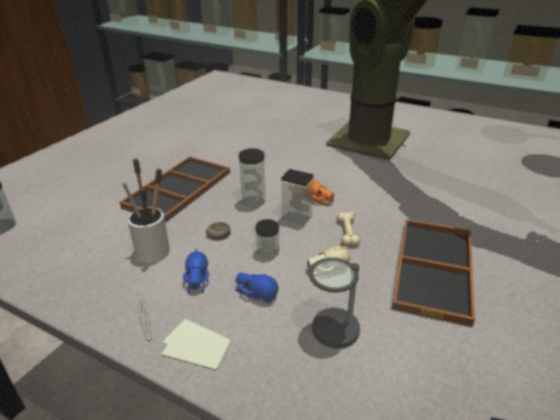

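The top crop shows the trays left (tray2, +y side, two compartments) and right (tray3, three compartments). There are four skull shapes (full-picture pixels): blue (264,131), blue (326,120), orange (285,307) and pale (219,192). The pale one fits the description, since blue and orange are excluded. The rectangular black lid at (286,255) is the lizard jar.

```bash
cat >> h.py <<'E'
def seg(W,c,r,z0,z1):
    m=(np.hypot(W[...,0]-c[0],W[...,1]-c[1])<r)&(W[...,2]>z0)&(W[...,2]<z1)
    n,l,st,_=cv2.connectedComponentsWithStats(m.astype(np.uint8))
    if n<2: return None
    k=1+np.argmax(st[1:,4]); P=W[l==k]
    return P,cv2.minAreaRect(P[:,:2].astype(np.float32))
def rep(W,name,c,r,z0,z1):
    s=seg(W,c,r,z0,z1)
    if s is None: print(name,'none');return
    P,R=s; q=np.linalg.eigh(np.cov(P[:,:2].T))[1][:,1]
    print(name,'rect c',np.round(R[0],1),'size',np.round(R[1],1),'ang',round(R[2],1),'mean',P.mean(0).round(1),'major',round(np.degrees(np.arctan2(q[1],q[0])),1),'zmax',P[:,2].max().round(1),len(P))
def tray(p,W,c):
    hsv=cv2.cvtColor(p['pixels'],cv2.COLOR_RGB2HSV)
    m=(hsv[...,0]<18)&(hsv[...,1]>110)&(hsv[...,2]>60)&(np.hypot(W[...,0]-c[0],W[...,1]-c[1])<190)
    P=W[m]; P=P[P[:,2]>8] ; R=cv2.minAreaRect(P[:,:2].astype(np.float32))
    print('tray',np.round(R[0],1),np.round(R[1],1),round(R[2],2),'z',np.median(P[:,2]).round(1),len(P))
E
cat > meas.py <<'E'
from h import *
p=shot('top');W=cloud(p)
b=(W[...,2]<8);print('table z',np.nanmedian(W[b][:,2]))
rep(W,'liz',(487,4),60,100,130)
rep(W,'skull',(615,140),70,12,60)
rep(W,'sj',(627,3),45,60,85)
rep(W,'bone',(487,131),80,10,40)
rep(W,'amm',(632,-126),50,8,40)
rep(W,'tall',(475,-119),60,120,145)
tray(p,W,(509,328));tray(p,W,(528,-328))
P=seg(W,(615,140),70,12,60)[0]; print('skull high',P[P[:,2]>38].mean(0).round(1),len(P[P[:,2]>38]))
m=(np.hypot(W[...,0]-615,W[...,1]-140)<70)&(W[...,2]>-5)&(W[...,2]<60)
a=p['pixels'][155:235,180:260,::-1];cv2.imwrite('pics/skull.png',cv2.resize(a,(480,480),interpolation=cv2.INTER_CUBIC))
E
python3 meas.py
```

```text
table z 0.13717479641263708
liz rect c [488.3   2.2] size [46.  62.1] ang 3.4 mean [488.1   2.3 117.9] major 94.1 zmax 124.7 830
skull rect c [617.7 140.7] size [51.9 87.3] ang 39.9 mean [613.5 141.   36.4] major 137.1 zmax 51.7 791
sj rect c [630.8   6.6] size [48.9 47.8] ang 0.4 mean [630.3   6.8  71.7] major 162.6 zmax 78.2 501
bone rect c [485.2 130.9] size [111.3  41.9] ang 29.5 mean [484.5 129.4  23.2] major -150.8 zmax 31.9 687
amm rect c [ 626.6 -125.4] size [52.7 50.9] ang 0.8 mean [ 626.4 -124.9   17.2] major 152.4 zmax 25.8 511
tall rect c [ 475.2 -127.1] size [58.3 61.6] ang 0.6 mean [ 474.8 -126.7  134.9] major 95.8 zmax 139.9 905
tray [515.8 330.1] [273.3 139.8] 11.78 z 18.8 1287
tray [ 520.4 -331.2] [142.7 274.9] 89.84 z 18.6 1519
skull high [605.  151.1  43.6] 364
```

View pics/skull.png

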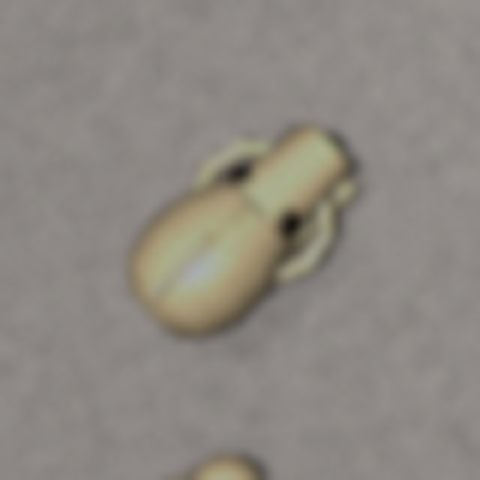

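The enlarged crop confirms the pale skull: its braincase is at crop (205,265) and its snout at (325,145), pointing to +x, -y. I'm moving above it.

>>> arm_command(
  series=[
    [[0.78, -0.96, 0, 0, 0, -0.2], [0.78, -0.96, 0, 0, 0, -0.2], [0.78, -0.96, 0, 0, 0, -0.2], [0.78, -0.96, 0, 0, 0, -0.2], [0.78, -0.96, 0, 0, 0, -0.2], [0.78, -0.96, 0, 0, 0, -0.2], [0.78, -0.96, 0, 0, 0, -0.2], [0.78, -0.96, 0, 0, 0, -0.2], [0.78, -0.96, 0, 0, 0, -0.2], [0.78, -0.96, 0, 0, 0, -0.2]],
  ],
  fingers=85,
)

```text
t: 2.4
ee_pos: [466.3, 322.6, 231.4]
orientation: [[-0.698, 0.716, 0.0], [0.716, 0.698, 0.0], [0.0, 0.0, -1.0]]
contact_force: [0.6, 0.4, -0.0]
width: 0.997
gripper_force: 0.0
```

>>> arm_command(
  series=[
    [[0.78, -0.96, 0, 0, 0, 0], [0.78, -0.96, 0, 0, 0, 0], [0.78, -0.96, 0, 0, 0, 0], [0.78, -0.96, 0, 0, 0, 0], [0.78, -0.96, 0, 0, 0, 0], [0.78, -0.96, 0, 0, 0, 0], [0.78, -0.96, 0, 0, 0, 0], [0, 0, 0, 0, 0, 0]],
  ],
)

```text
t: 3.4
ee_pos: [603.8, 151.9, 231.2]
orientation: [[-0.695, 0.719, 0.001], [0.719, 0.695, -0.002], [-0.002, -0.001, -1.0]]
contact_force: [-0.3, 0.7, -0.1]
width: 0.996
gripper_force: 0.0
```

```bash
cat >> h.py <<'E'
def st():
    s=bot.observe();R=np.array(s['orientation'])
    print('t',round(s['t'],2),'pos',np.round(s['ee_pos'],1),'yaw',round(np.degrees(np.arctan2(R[1,1],R[0,1])),1),'tilt',round(np.degrees(np.arccos(-R[2,2])),1),'q',np.round(s['joint_positions'],2),'w',round(s['width'],3),'gf',round(s['gripper_force'],1),'F',np.round(s['contact_force'],1))
E
python3 - <<'E'
from h import *
st();p=shot('wrist','w1.png');W=cloud(p)
rep(W,'skull',(615,140),70,12,60)
P=seg(W,(615,140),70,12,60)[0]
print(P[P[:,2]>38].mean(0).round(1),P[P[:,2]>44].mean(0).round(1))
rep(W,'bone',(487,131),80,10,40)
E
```

```text
t 3.4 pos [603.8 151.9 231.2] yaw 44.0 tilt 0.1 q [-0.24  0.68 -0.15  1.58  0.12  0.89  0.34] w 0.996 gf 0.0 F [-0.3  0.7 -0.1]
skull rect c [620.8 141.3] size [52.5 88.4] ang 37.1 mean [615.2 145.6  37.6] major 135.5 zmax 50.4 2571
[607.  153.7  43.9] [606.3 154.4  46.4]
bone rect c [488.6 131.2] size [110.4  42.5] ang 29.5 mean [488.6 131.9  23.3] major -151.1 zmax 29.6 2428
```

View pics/w1.png

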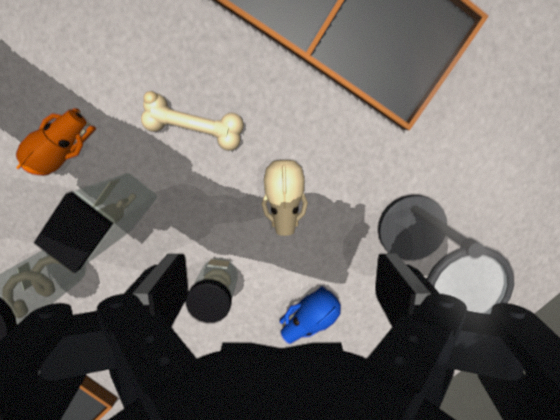

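The wrist view shows the pale skull at (285,195), aligned with the tool axis, with the bone at (190,122). I'm descending to the braincase.

>>> arm_command(
  series=[
    [[0.07, 0.15, -1, 0, 0, 0], [0, 0, -1, 0, 0, 0], [0, 0, -1, 0, 0, 0], [0, 0, -1, 0, 0, 0], [0, 0, -1, 0, 0, 0], [0, 0, -1, 0, 0, 0], [0, 0, -1, 0, 0, 0], [0, 0, -1, 0, 0, 0], [0, 0, -0.6, 0, 0, 0], [0, 0, -0.32, 0, 0, 0]],
  ],
)

```text
t: 4.7
ee_pos: [603.3, 160.1, 7.8]
orientation: [[-0.7, 0.714, -0.001], [0.714, 0.7, 0.001], [0.001, -0.0, -1.0]]
contact_force: [-0.6, -0.0, 0.3]
width: 0.995
gripper_force: 0.0
```

>>> arm_command(
  series=[
    [[0, 0, 0, 0, 0, 0], [0, 0, 0, 0, 0, 0], [0, 0, 0, 0, 0, 0], [0, 0, 0, 0, 0, 0], [0, 0, 0, 0, 0, 0], [0, 0, 0, 0, 0, 0]],
  ],
  fingers=0,
)

```text
t: 5.45
ee_pos: [604.7, 159.4, 9.5]
orientation: [[-0.699, 0.715, 0.002], [0.715, 0.699, 0.001], [-0.001, 0.002, -1.0]]
contact_force: [0.1, -0.3, 6.2]
width: 0.517
gripper_force: 61.8
```

>>> arm_command(
  series=[
    [[0, 0, 0.4, 0, 0, 0], [0, 0, 0.8, 0, 0, 0], [0, 0, 0.8, 0, 0, 0], [0, 0.3, 0.8, 0, 0, 0], [-0.2, 0.8, 0.4, 0, 0, 0], [-0.2, 1, 0, 0, 0, 0], [-0.2, 1, 0, 0, 0, 0], [-0.2, 1, 0, 0, 0, 0], [-0.2, 1, 0, 0, 0, 0], [-0.2, 1, 0, 0, 0, 0]],
  ],
)

```text
t: 6.7
ee_pos: [572.5, 314.2, 88.7]
orientation: [[-0.7, 0.714, -0.001], [0.714, 0.7, 0.001], [0.001, 0.0, -1.0]]
contact_force: [-0.5, 0.7, -1.7]
width: 0.516
gripper_force: 61.2
```

>>> arm_command(
  series=[
    [[-0.2, 1, 0, 0, 0, 0], [-0.16, 0.66, 0, 0, 0, 0], [0, 0.3, 0, 0, 0, 0], [0, 0, 0, 0, 0, 0], [0, 0, 0, 0, 0, 0]],
  ],
)

```text
t: 7.32
ee_pos: [565.4, 359.0, 88.2]
orientation: [[-0.698, 0.716, 0.0], [0.716, 0.698, -0.001], [-0.001, -0.001, -1.0]]
contact_force: [0.4, 0.2, -1.7]
width: 0.519
gripper_force: 61.1
```

```bash
python3 - <<'E'
from h import *
st();p=shot('wrist','w2.png');W=cloud(p)
s=seg(W,(581,344),75,85,150)
if s: print(np.round(s[1][0],1),np.round(s[1][1],1),s[1][2],s[0].mean(0).round(1))
tray(p,W,(516,330))
p=shot('top');tray(p,cloud(p),(516,330))
E
```

```text
t 7.33 pos [565.4 359.   88.2] yaw 44.3 tilt 0.1 q [-0.59  0.92 -0.08  1.53  0.1   0.7   0.05] w 0.519 gf 61.1 F [ 0.4  0.2 -1.7]
[572.8 352.9] [113.2  58.3] 45.19536590576172 [563.3 362.3 128.7]
tray [517.3 330.8] [275.1 140.2] 11.79 z 19.0 10826
tray [516.1 330.2] [274.1 139.7] 11.64 z 19.0 1085
```

View pics/w2.png

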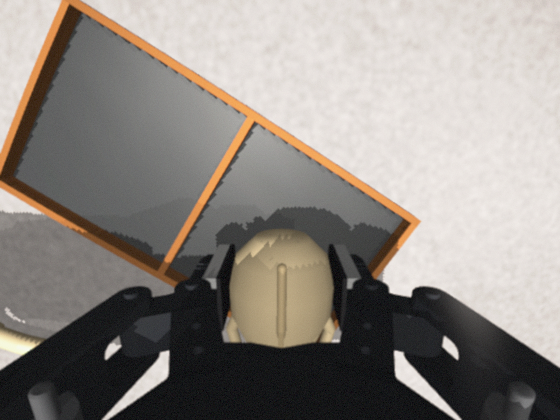

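>>> arm_command(
  series=[
    [[0, 0, -0.8, 0, 0, 0], [0, 0, -0.8, 0, 0, 0], [0, 0, -0.6, 0, 0, 0], [0, 0, -0.4, 0, 0, 0], [0, 0, -0.2, 0, 0, 0], [0, 0, -0.1, 0, 0, 0], [0, 0, 0, 0, 0, 0], [0, 0, 0, 0, 0, 0]],
  ],
)

```text
t: 8.43
ee_pos: [565.2, 360.9, 16.4]
orientation: [[-0.699, 0.715, 0.001], [0.715, 0.699, 0.001], [-0.0, 0.001, -1.0]]
contact_force: [0.0, 0.8, -1.0]
width: 0.518
gripper_force: 61.1
```

>>> arm_command(
  series=[
    [[0, 0, -0.06, 0, 0, 0], [0, 0, 0, 0, 0, 0]],
  ],
)

```text
t: 8.68
ee_pos: [565.0, 360.8, 14.5]
orientation: [[-0.699, 0.715, 0.0], [0.715, 0.699, 0.0], [-0.0, 0.001, -1.0]]
contact_force: [-0.2, -0.3, -0.3]
width: 0.511
gripper_force: 61.3
```

>>> arm_command(
  series=[
    [[0, 0, 0, 0, 0, 0], [0, 0, 0, 0, 0, 0], [0, 0, 0, 0, 0, 0], [0, 0, 0, 0, 0, 0]],
  ],
  fingers=60,
)

```text
t: 9.18
ee_pos: [564.9, 360.7, 14.3]
orientation: [[-0.699, 0.715, 0.0], [0.715, 0.699, 0.0], [0.0, 0.0, -1.0]]
contact_force: [0.2, -0.2, -0.5]
width: 0.701
gripper_force: 0.0
```

>>> arm_command(
  series=[
    [[0, 0, 0.5, 0, 0, 0], [0, 0, 1, 0, 0, 0], [0, 0, 1, 0, 0, 0], [0, 0, 1, 0, 0, 0], [0, 0, 1, 0, 0, 0], [0, 0, 1, 0, 0, 0], [0, 0, 1, 0, 0, 0]],
  ],
)

```text
t: 10.05
ee_pos: [564.9, 360.7, 178.7]
orientation: [[-0.699, 0.715, 0.001], [0.715, 0.699, 0.001], [-0.0, 0.001, -1.0]]
contact_force: [0.0, 0.8, -0.5]
width: 0.7
gripper_force: 0.0
```

```bash
python3 - <<'E'
from h import *
st();p=shot('wrist');W=cloud(p)
rep(W,'skull',(581,344),70,21,75)
p=shot('top');W=cloud(p);tray(p,W,(516,330));rep(W,'skull',(581,344),70,25,75)
rep(W,'liz',(487,4),60,100,130);rep(W,'bone',(487,131),80,10,40)
E
```

```text
t 10.05 pos [564.9 360.7 178.7] yaw 44.3 tilt 0.1 q [-0.59  0.81 -0.09  1.47  0.09  0.87  0.06] w 0.7 gf 0.0 F [ 0.   0.8 -0.5]
skull rect c [582.8 345.2] size [52.5 85.9] ang 35.7 mean [577.4 349.1  42.8] major 133.5 zmax 56.0 3524
tray [515.8 330.3] [273.3 140. ] 11.79 z 18.8 1163
skull rect c [579.7 341.9] size [49.2 87. ] ang 51.1 mean [576.5 341.8  41.6] major 137.4 zmax 59.4 776
liz rect c [488.3   2.3] size [46.1 61.9] ang 2.9 mean [488.1   2.4 117.9] major 94.4 zmax 123.2 826
bone rect c [485.3 130.5] size [111.2  41.5] ang 29.2 mean [484.5 129.5  23.1] major -150.8 zmax 31.0 682
```

>>> arm_command(
  series=[
    [[-0.2, -0.95, 0, 0, 0, -0.4], [-0.2, -0.95, 0, 0, 0, -0.4], [-0.2, -0.95, 0, 0, 0, -0.4], [-0.2, -0.95, 0, 0, 0, -0.4], [-0.2, -0.95, 0, 0, 0, -0.4], [-0.2, -0.95, 0, 0, 0, -0.4], [-0.2, -0.95, 0, 0, 0, -0.4], [-0.2, -0.95, 0, 0, 0, -0.4], [-0.2, -0.95, 0, 0, 0, -0.4], [-0.2, -0.95, 0, 0, 0, -0.46]],
  ],
  fingers=85,
)

```text
t: 11.4
ee_pos: [514.4, 121.9, 176.7]
orientation: [[-0.061, 0.998, -0.0], [0.998, 0.061, -0.0], [-0.0, -0.0, -1.0]]
contact_force: [0.0, 0.3, -0.6]
width: 0.996
gripper_force: 0.0
```

>>> arm_command(
  series=[
    [[-0.25, -0.95, 0, 0, 0, 0], [-0.25, -0.95, 0, 0, 0, 0], [-0.2, -0.95, 0, 0, 0, 0], [-0.2, -0.95, 0, 0, 0, 0], [-0.15, -0.6, 0, 0, 0, 0], [0, -0.44, 0, 0, 0, 0], [0, 0, 0, 0, 0, 0]],
  ],
)

```text
t: 12.28
ee_pos: [488.9, 1.6, 176.9]
orientation: [[-0.064, 0.998, 0.001], [0.998, 0.064, 0.0], [0.0, 0.001, -1.0]]
contact_force: [-0.2, 0.1, -0.4]
width: 0.993
gripper_force: 0.0
```

```bash
python3 - <<'E'
from h import *
st();p=shot('wrist','w3.png');W=cloud(p)
rep(W,'liz',(488,2),60,105,130)
E
```

```text
t 12.28 pos [488.9   1.6 176.9] yaw 3.7 tilt 0.0 q [-0.12  0.6   0.03  2.03 -0.04  0.51  0.01] w 0.993 gf 0.0 F [-0.2  0.1 -0.4]
liz rect c [490.8   2.5] size [46.1 61.9] ang 3.1 mean [490.6   4.6 118.2] major 92.6 zmax 120.6 6177
```

View pics/w3.png

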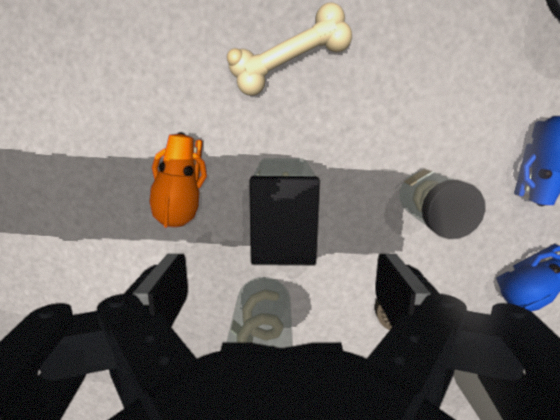

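The wrist view shows the black rectangular lid at (284,220), centred and square between the fingers. I'm descending.

>>> arm_command(
  series=[
    [[0.03, 0, -1, 0, 0, 0], [0, 0, -1, 0, 0, 0], [0, 0, -1, 0, 0, 0], [0, 0, -1, 0, 0, 0], [0, 0, -0.5, 0, 0, 0], [0, 0, 0, 0, 0, 0]],
  ],
)

```text
t: 13.08
ee_pos: [489.2, 2.8, 63.8]
orientation: [[-0.066, 0.998, -0.001], [0.998, 0.066, 0.0], [0.0, -0.001, -1.0]]
contact_force: [0.6, -0.8, 0.4]
width: 0.997
gripper_force: 0.0
```

>>> arm_command(
  series=[
    [[0, 0, 0, 0, 0, 0], [0, 0, 0, 0, 0, 0], [0, 0, 0, 0, 0, 0], [0, 0, 0, 0, 0, 0], [0, 0, 0, 0, 0, 0], [0, 0, 0, 0, 0, 0]],
  ],
  fingers=0,
)

```text
t: 13.82
ee_pos: [490.2, 2.2, 65.3]
orientation: [[-0.065, 0.998, 0.002], [0.998, 0.065, 0.0], [0.0, 0.002, -1.0]]
contact_force: [0.4, 0.7, 6.4]
width: 0.529
gripper_force: 49.9
```

>>> arm_command(
  series=[
    [[0, 0, 0.2, 0, 0, 0], [0, 0, 0.3, 0, 0, 0], [0, 0, 0.5, 0, 0, 0], [0, 0, 0, 0, 0, 0], [0, 0, 0, 0, 0, 0]],
  ],
)

```text
t: 14.45
ee_pos: [489.3, 2.2, 89.4]
orientation: [[-0.065, 0.998, 0.0], [0.998, 0.065, 0.0], [0.0, 0.0, -1.0]]
contact_force: [0.0, 1.1, -4.8]
width: 0.534
gripper_force: 49.9
```

>>> arm_command(
  series=[
    [[0, 0.2, 0.6, 0, 0, 0], [0, 0.4, 0.6, 0, 0, 0], [-0.1, 0.7, 0.4, 0, 0, 0], [-0.1, 0.9, 0, 0, 0, 0], [-0.1, 1, 0, 0, 0, 0], [-0.1, 1, 0, 0, 0, 0], [-0.16, 1, 0, 0, 0, 0], [-0.2, 1, 0, 0, 0, 0], [-0.2, 1, 0, 0, 0, 0], [-0.2, 1, 0, 0, 0, 0]],
  ],
)

```text
t: 15.7
ee_pos: [459.8, 208.5, 130.0]
orientation: [[-0.066, 0.998, -0.0], [0.998, 0.066, 0.001], [0.001, 0.0, -1.0]]
contact_force: [0.4, 0.3, -5.4]
width: 0.526
gripper_force: 50.1
```

>>> arm_command(
  series=[
    [[-0.2, 1, 0, 0, 0, 0], [-0.1, 1, 0, 0, 0, 0], [-0.1, 1, 0, 0, 0, 0], [0, 0.8, 0, 0, 0, 0], [0, 0.46, 0, 0, 0, 0], [0, 0.1, 0, 0, 0, 0], [0, 0, 0, 0, 0, 0], [0, 0, 0, 0, 0, 0]],
  ],
)

```text
t: 16.7
ee_pos: [450.5, 314.8, 129.3]
orientation: [[-0.064, 0.998, -0.0], [0.998, 0.064, -0.001], [-0.001, -0.0, -1.0]]
contact_force: [0.0, -0.6, -4.9]
width: 0.531
gripper_force: 50.1
```

```bash
python3 - <<'E'
from h import *
st();p=shot('top');W=cloud(p)
tray(p,W,(516,330)); rep(W,'skull',(581,344),70,25,75)
E
```

```text
t 16.7 pos [450.5 314.8 129.3] yaw 3.7 tilt 0.1 q [-0.78  0.75  0.14  1.9  -0.19  0.51 -0.45] w 0.531 gf 50.1 F [ 0.  -0.6 -4.9]
tray [515.8 330.5] [273.5 140.2] 11.78 z 18.8 943
skull rect c [579.3 341.5] size [50.9 86.4] ang 54.2 mean [576.6 341.6  41.8] major 137.6 zmax 57.5 781
```

>>> arm_command(
  series=[
    [[0, 0.06, -0.6, 0, 0, 0], [0, 0, -0.7, 0, 0, 0], [0, 0, -0.5, 0, 0, 0], [0, 0, -0.3, 0, 0, 0], [0, 0, -0.15, 0, 0, 0], [0, 0, -0.08, 0, 0, 0], [0, 0, 0, 0, 0, 0], [0, 0, 0, 0, 0, 0]],
  ],
)

```text
t: 17.75
ee_pos: [450.6, 317.9, 71.4]
orientation: [[-0.065, 0.998, 0.001], [0.998, 0.065, 0.0], [0.0, 0.001, -1.0]]
contact_force: [-0.3, -0.0, -4.7]
width: 0.536
gripper_force: 50.1
```

>>> arm_command(
  series=[
    [[0, 0, -0.05, 0, 0, 0], [0, 0, 0, 0, 0, 0], [0, 0, 0, 0, 0, 0]],
  ],
)

```text
t: 18.12
ee_pos: [450.6, 317.9, 70.3]
orientation: [[-0.065, 0.998, 0.001], [0.998, 0.065, 0.001], [0.0, 0.001, -1.0]]
contact_force: [-1.6, 0.8, 2.5]
width: 0.53
gripper_force: 50.7
```

>>> arm_command(
  series=[
    [[0, 0, 0, 0, 0, 0], [0, 0, 0, 0, 0, 0], [0, 0, 0, 0, 0, 0], [0, 0, 0, 0, 0, 0]],
  ],
  fingers=70,
)

```text
t: 18.62
ee_pos: [450.4, 317.7, 69.8]
orientation: [[-0.065, 0.998, 0.0], [0.998, 0.065, 0.0], [0.0, 0.0, -1.0]]
contact_force: [-0.2, -0.3, -0.9]
width: 0.818
gripper_force: 0.0
```

>>> arm_command(
  series=[
    [[0, 0, 0.5, 0, 0, 0], [0, 0, 1, 0, 0, 0], [0, 0, 1, 0, 0, 0], [0, 0, 1, 0, 0, 0], [0, 0, 1, 0, 0, 0], [0, 0, 0, 0, 0, 0]],
  ],
)

```text
t: 19.38
ee_pos: [451.6, 318.4, 184.8]
orientation: [[-0.065, 0.998, 0.004], [0.998, 0.065, 0.003], [0.003, 0.004, -1.0]]
contact_force: [-0.6, 0.4, 0.0]
width: 0.817
gripper_force: 0.0
```

```bash
python3 - <<'E'
from h import *
st();p=shot('wrist');W=cloud(p);rep(W,'liz',(450,316),60,108,135)
p=shot('top');W=cloud(p)
tray(p,W,(516,330)); rep(W,'skull',(581,344),70,25,75); rep(W,'liz',(450,316),60,108,135)
rep(W,'bone',(487,131),80,10,40)
E
```

```text
t 19.38 pos [451.6 318.4 184.8] yaw 3.7 tilt 0.3 q [-0.8   0.66  0.17  1.85 -0.17  0.64 -0.46] w 0.817 gf 0.0 F [-0.6  0.4  0. ]
liz rect c [451.1 318.1] size [46.2 62.2] ang 3.2 mean [451.  320.5 123. ] major 93.2 zmax 125.7 6082
tray [515.7 330. ] [273.2 140.4] 11.75 z 18.8 1002
skull rect c [579.3 341.4] size [51.3 86.8] ang 51.8 mean [576.6 341.9  41.8] major 137.7 zmax 58.3 780
liz rect c [450.1 316.4] size [45.9 59.6] ang 2.8 mean [449.8 314.5 122.6] major 93.2 zmax 129.7 824
bone rect c [485.3 130.5] size [110.9  41.8] ang 29.2 mean [484.4 129.4  23.1] major -150.7 zmax 30.8 683
```

>>> arm_command(
  series=[
    [[0.18, -0.93, 0, 0, 0, -0.8], [0.18, -0.93, 0, 0, 0, -0.8], [0.18, -0.93, 0, 0, 0, -0.8], [0.18, -0.93, 0, 0, 0, -0.8], [0.18, -0.93, 0, 0, 0, -0.8], [0.18, -0.93, -0.5, 0, 0, -0.8], [0.18, -0.93, -0.5, 0, 0, -0.8], [0.18, -0.93, -0.5, 0, 0, -0.8], [0, 0, 0, 0, 0, 0], [0, 0, 0, 0, 0, 0]],
  ],
  fingers=50,
)

```text
t: 20.72
ee_pos: [486.0, 132.5, 144.5]
orientation: [[0.867, 0.498, -0.001], [0.498, -0.867, 0.0], [-0.001, -0.001, -1.0]]
contact_force: [-0.0, 0.9, 0.9]
width: 0.585
gripper_force: 0.0
```

```bash
python3 - <<'E'
from h import *
st();p=shot('wrist','w4.png');W=cloud(p);rep(W,'bone',(487,131),80,10,40)
E
```

```text
t 20.73 pos [486.  132.5 144.5] yaw -60.1 tilt 0.1 q [-0.58  0.71  0.37  2.03 -0.52  0.5  -0.87] w 0.585 gf 0.0 F [-0.   0.9  0.9]
bone rect c [489.  130.8] size [110.2  41.7] ang 29.3 mean [492.1 133.1  23.4] major -151.0 zmax 29.2 3689
```

View pics/w4.png

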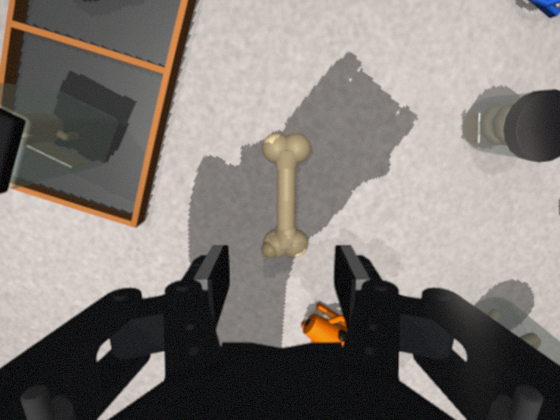

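The bone is at (287,195) in the wrist view, lying across the closing line with its shaft centred. I'm descending.

>>> arm_command(
  series=[
    [[0.06, -0.06, -1, 0, 0, 0], [0, 0, -1, 0, 0, 0], [0, 0, -1, 0, 0, 0], [0, 0, -1, 0, 0, 0], [0, 0, -0.8, 0, 0, 0], [0, 0, -0.5, 0, 0, 0], [0, 0, -0.36, 0, 0, 0], [0, 0, 0, 0, 0, 0]],
  ],
)

```text
t: 21.78
ee_pos: [487.8, 130.4, 3.2]
orientation: [[0.868, 0.497, -0.0], [0.497, -0.868, 0.0], [-0.0, -0.0, -1.0]]
contact_force: [0.6, 0.0, 0.3]
width: 0.582
gripper_force: 0.0
```

>>> arm_command(
  series=[
    [[0, 0, 0, 0, 0, 0], [0, 0, 0, 0, 0, 0], [0, 0, 0, 0, 0, 0], [0, 0, 0, 0, 0, 0], [0, 0, 0, 0, 0, 0], [0, 0, 0, 0, 0, 0]],
  ],
  fingers=0,
)

```text
t: 22.52
ee_pos: [488.2, 130.3, 4.0]
orientation: [[0.868, 0.496, 0.001], [0.496, -0.868, 0.0], [0.001, 0.0, -1.0]]
contact_force: [-0.9, 0.2, 6.8]
width: 0.164
gripper_force: 58.5
```

>>> arm_command(
  series=[
    [[0, 0, 0.3, 0, 0, 0], [0, 0, 0.6, 0, 0, 0], [0, 0, 0.9, 0, 0, 0], [0, 0, 1, 0, 0, 0], [0, 0, 1, 0, 0, 0], [0, 0, 0.4, 0, 0, 0], [0, 0, 0, 0, 0, 0], [0, 0, 0, 0, 0, 0]],
  ],
)

```text
t: 23.52
ee_pos: [487.3, 130.2, 107.7]
orientation: [[0.868, 0.496, -0.001], [0.496, -0.868, -0.0], [-0.001, -0.0, -1.0]]
contact_force: [-0.3, -0.4, -1.3]
width: 0.162
gripper_force: 58.7
```

```bash
python3 - <<'E'
from h import *
st();p=shot('wrist','w5.png');W=cloud(p)
p=shot('top');W=cloud(p);tray(p,W,(520,-331));rep(W,'amm',(632,-126),50,8,40)
m=(np.hypot(W[...,0]-520,W[...,1]+331)<70)&(W[...,2]<10);print('floor z',np.median(W[m][:,2]))
E
```

```text
t 23.52 pos [487.3 130.2 107.7] yaw -60.3 tilt 0.1 q [-0.54  0.77  0.32  2.05 -0.57  0.41 -0.83] w 0.162 gf 58.7 F [-0.3 -0.4 -1.3]
tray [ 520.5 -331.2] [274.7 141.7] 0.24 z 18.3 1552
amm rect c [ 627. -125.] size [53.  52.3] ang 2.9 mean [ 626.5 -124.9   17. ] major 151.5 zmax 25.1 512
floor z 5.38921388481117
```

View pics/w5.png

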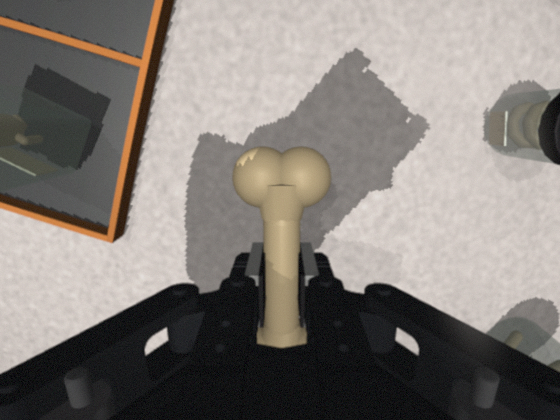

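>>> arm_command(
  series=[
    [[-0.1, -0.3, 0.6, 0, 0, 0.6], [-0.1, -0.6, 0.6, 0, 0, 0.6], [-0.1, -0.9, 0.6, 0, 0, 0.6], [-0.1, -1, 0.6, 0, 0, 0.6], [-0.1, -1, 0.6, 0, 0, 0.6], [-0.1, -1, 0.2, 0, 0, 0.6], [-0.1, -1, 0, 0, 0, 0.6], [-0.1, -1, 0, 0, 0, 0.6], [-0.1, -1, 0, 0, 0, 0.6], [-0.1, -1, 0, 0, 0, 0.6]],
  ],
)

```text
t: 24.88
ee_pos: [462.3, -90.7, 187.7]
orientation: [[0.001, 1.0, -0.001], [1.0, -0.001, 0.0], [0.0, -0.001, -1.0]]
contact_force: [0.0, -0.6, -2.0]
width: 0.164
gripper_force: 58.7
```

>>> arm_command(
  series=[
    [[-0.18, -1, 0, 0, 0, 0], [-0.2, -1, 0, 0, 0, 0], [-0.2, -1, 0, 0, 0, 0], [-0.2, -1, 0, 0, 0, 0], [-0.2, -1, 0, 0, 0, 0], [-0.2, -1, 0, 0, 0, 0], [-0.1, -1, 0, 0, 0, 0], [0, -1, 0, 0, 0, 0], [0, -1, 0, 0, 0, 0], [0, -0.66, 0, 0, 0, 0]],
  ],
)

```text
t: 26.12
ee_pos: [430.1, -332.5, 187.6]
orientation: [[0.006, 1.0, -0.001], [1.0, -0.006, 0.001], [0.001, -0.001, -1.0]]
contact_force: [-0.1, 0.6, -0.5]
width: 0.167
gripper_force: 58.7
```

>>> arm_command(
  series=[
    [[0, 0, -0.7, 0, 0, 0], [0, 0, -1, 0, 0, 0], [0, 0, -1, 0, 0, 0], [0, 0, -1, 0, 0, 0], [0, 0, -0.7, 0, 0, 0], [0, 0, 0, 0, 0, 0], [0, 0, 0, 0, 0, 0]],
  ],
)

```text
t: 27.0
ee_pos: [431.1, -331.4, 78.7]
orientation: [[0.004, 1.0, 0.001], [1.0, -0.004, -0.0], [-0.0, 0.001, -1.0]]
contact_force: [0.6, -0.2, -0.7]
width: 0.163
gripper_force: 58.7
```

```bash
python3 - <<'E'
from h import *
st();p=shot('wrist','w6.png');W=cloud(p)
tray(p,W,(520,-331))
p=shot('top');W=cloud(p);tray(p,W,(520,-331))
E
```

```text
t 27.0 pos [ 431.1 -331.4   78.7] yaw -0.3 tilt 0.0 q [ 0.57  0.82 -0.    1.94  0.    0.39  0.57] w 0.163 gf 58.7 F [ 0.6 -0.2 -0.7]
tray [ 518.2 -331.9] [266.9 139.9] 0.23 z 19.2 9573
tray [ 520.3 -331.7] [274.7 141.3] 0.44 z 18.5 1187
```

View pics/w6.png

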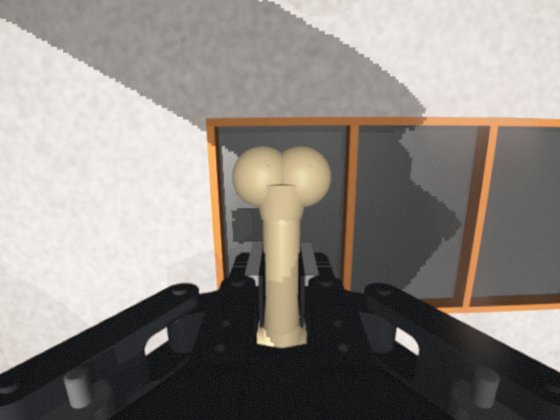

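The bone is level and sits over the end compartment. Its near end is at (282,175), inside the compartment edges at columns 215 to 350. I'm lowering it.

>>> arm_command(
  series=[
    [[0, 0, -0.8, 0, 0, 0], [0, 0, -0.8, 0, 0, 0], [0, 0, -0.6, 0, 0, 0], [0, 0, -0.3, 0, 0, 0], [0, 0, -0.2, 0, 0, 0], [0, 0, -0.06, 0, 0, 0], [0, 0, 0, 0, 0, 0], [0, 0, 0, 0, 0, 0]],
  ],
)

```text
t: 28.1
ee_pos: [431.1, -331.5, 9.7]
orientation: [[0.004, 1.0, 0.001], [1.0, -0.004, -0.0], [-0.0, 0.001, -1.0]]
contact_force: [-0.2, 1.0, -1.5]
width: 0.163
gripper_force: 58.7
```

>>> arm_command(
  series=[
    [[0, 0, -0.05, 0, 0, 0], [0, 0, 0, 0, 0, 0], [0, 0, 0, 0, 0, 0]],
  ],
)

```text
t: 28.48
ee_pos: [431.1, -331.6, 9.0]
orientation: [[0.004, 1.0, 0.001], [1.0, -0.004, -0.001], [-0.001, 0.001, -1.0]]
contact_force: [-0.8, 1.5, 7.0]
width: 0.163
gripper_force: 59.8
```

Landed. I'm releasing the bone to 45 mm, then heading for the ammonite.

>>> arm_command(
  series=[
    [[0, 0, 0, 0, 0, 0], [0, 0, 0, 0, 0, 0], [0, 0, 0, 0, 0, 0], [0, 0, 0, 0, 0, 0]],
  ],
  fingers=42,
)

```text
t: 28.98
ee_pos: [430.8, -331.3, 8.0]
orientation: [[0.004, 1.0, -0.0], [1.0, -0.004, 0.0], [0.0, -0.0, -1.0]]
contact_force: [0.0, -0.4, -0.4]
width: 0.491
gripper_force: 0.0
```

>>> arm_command(
  series=[
    [[0, 0, 0.5, 0, 0, 0], [0, 0, 1, 0, 0, 0], [0, 0, 1, 0, 0, 0], [0, 0, 1, 0, 0, 0], [0, 0, 1, 0, 0, 0], [0, 0, 1, 0, 0, 0], [0, 0, 0, 0, 0, 0]],
  ],
)

```text
t: 29.85
ee_pos: [431.9, -332.2, 147.9]
orientation: [[0.005, 1.0, 0.004], [1.0, -0.005, -0.003], [-0.003, 0.004, -1.0]]
contact_force: [0.0, -0.3, -0.4]
width: 0.491
gripper_force: 0.0
```

```bash
python3 - <<'E'
from h import *
st();p=shot('wrist','w7.png');W=cloud(p)
rep(W,'bone',(431,-331),70,21,50);tray(p,W,(520,-331))
p=shot('top');W=cloud(p);tray(p,W,(520,-331));rep(W,'amm',(632,-126),50,8,40);rep(W,'sj',(627,3),45,60,85)
E
```

```text
t 29.85 pos [ 431.9 -332.2  147.9] yaw -0.3 tilt 0.3 q [ 0.57  0.7   0.    1.9  -0.    0.54  0.57] w 0.491 gf 0.0 F [ 0.  -0.3 -0.4]
bone rect c [ 430.9 -329.9] size [109.4  41.4] ang 89.5 mean [ 431.3 -326.5   28.6] major 89.1 zmax 34.2 3640
tray [ 521.4 -331.4] [274.3 139.2] 0.23 z 19.2 7275
tray [ 520.3 -331.5] [274.3 142.1] 0.2 z 18.5 1256
amm rect c [ 626.8 -125.1] size [52.6 50.8] ang 2.5 mean [ 626.5 -125.    17.1] major 150.9 zmax 25.1 510
sj rect c [630.9   6.6] size [48.9 47.7] ang 0.1 mean [630.4   6.7  71.8] major 158.0 zmax 77.7 495
```

>>> arm_command(
  series=[
    [[0.78, 0.82, 0, 0, 0, -0.9], [0.78, 0.82, 0, 0, 0, -0.9], [0.78, 0.82, 0, 0, 0, -0.9], [0.78, 0.82, 0, 0, 0, -0.9], [0.78, 0.82, 0, 0, 0, -0.9], [0.78, 0.82, 0, 0, 0, -0.9], [0.78, 0.82, 0, 0, 0, -0.9], [0.78, 0.82, 0, 0, 0, -0.9], [0.78, 0.82, 0, 0, 0, -0.9], [0.78, 0.82, 0, 0, 0, -0.9]],
  ],
  fingers=85,
)

```text
t: 31.2
ee_pos: [625.5, -125.3, 144.2]
orientation: [[1.0, -0.01, -0.003], [-0.01, -1.0, 0.0], [-0.003, -0.0, -1.0]]
contact_force: [-0.0, -0.3, -0.1]
width: 0.992
gripper_force: 0.0
```

>>> arm_command(
  series=[
    [[0, 0, 0, 0, 0, 0], [0, 0, 0, 0, 0, 0]],
  ],
)

```text
t: 31.45
ee_pos: [624.5, -127.2, 144.8]
orientation: [[1.0, -0.004, -0.002], [-0.004, -1.0, -0.001], [-0.002, 0.001, -1.0]]
contact_force: [-0.8, 0.2, 0.9]
width: 0.996
gripper_force: 0.0
```

```bash
python3 - <<'E'
from h import *
st();p=shot('wrist','w8.png');W=cloud(p)
rep(W,'amm',(627,-125),50,6,40)
E
```

```text
t 31.45 pos [ 624.5 -127.2  144.8] yaw -90.2 tilt 0.1 q [-0.15  0.88  0.54  1.62 -0.58  0.81 -0.94] w 0.996 gf 0.0 F [-0.8  0.2  0.9]
amm rect c [ 629.6 -125.2] size [53.9 51.5] ang 9.3 mean [ 631.5 -125.9   17.6] major 162.8 zmax 22.5 2835
```

View pics/w8.png

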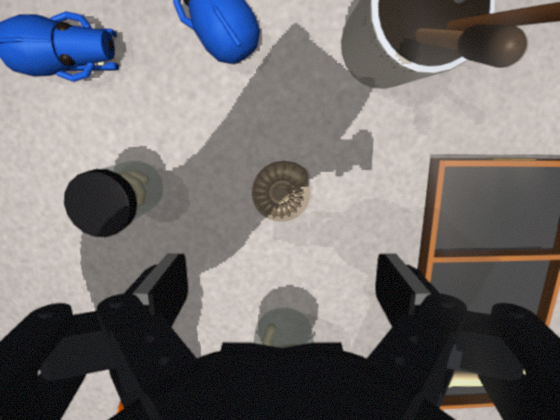

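The ammonite is at (281,190) in the wrist view, roughly centred between the fingers and clear of the brush pot at (420,40). I'm descending.

>>> arm_command(
  series=[
    [[0.1, 0.05, -1, 0, 0, 0], [0, 0, -1, 0, 0, 0], [0, 0, -1, 0, 0, 0], [0, 0, -1, 0, 0, 0], [0, 0, -0.8, 0, 0, 0], [0, 0, -0.5, 0, 0, 0], [0, 0, -0.4, 0, 0, 0], [0, 0, -0.08, 0, 0, 0], [0, 0, 0, 0, 0, 0]],
  ],
)

```text
t: 32.62
ee_pos: [628.7, -125.2, 1.5]
orientation: [[1.0, -0.004, 0.001], [-0.004, -1.0, -0.0], [0.001, 0.0, -1.0]]
contact_force: [0.3, 0.0, 0.2]
width: 0.997
gripper_force: 0.0
```

>>> arm_command(
  series=[
    [[0, 0, 0, 0, 0, 0], [0, 0, 0, 0, 0, 0], [0, 0, 0, 0, 0, 0], [0, 0, 0, 0, 0, 0], [0, 0, 0, 0, 0, 0]],
  ],
  fingers=0,
)

```text
t: 33.25
ee_pos: [629.0, -125.5, 2.3]
orientation: [[1.0, -0.005, 0.002], [-0.005, -1.0, -0.001], [0.002, 0.001, -1.0]]
contact_force: [-0.1, 0.0, 5.6]
width: 0.666
gripper_force: 63.9
```

>>> arm_command(
  series=[
    [[0, 0, 0.1, 0, 0, 0], [0, 0, 0.2, 0, 0, 0], [0, 0, 0, 0, 0, 0], [0, 0, 0, 0, 0, 0]],
  ],
)

```text
t: 33.75
ee_pos: [628.2, -125.0, 8.5]
orientation: [[1.0, -0.004, -0.0], [-0.004, -1.0, 0.0], [-0.0, -0.0, -1.0]]
contact_force: [-0.1, 0.1, -2.6]
width: 0.668
gripper_force: 64.0
```

>>> arm_command(
  series=[
    [[0, 0, 0.7, 0, 0, 0], [0, 0, 0.9, 0, 0, 0], [-0.2, -0.4, 0.9, 0, 0, 0], [-0.4, -0.8, 0.5, 0, 0, 0], [-0.5, -1, 0, 0, 0, 0], [-0.5, -1, 0, 0, 0, 0], [-0.5, -1, 0, 0, 0, 0], [-0.5, -1, 0, 0, 0, 0], [-0.5, -1, 0, 0, 0, 0], [-0.5, -1, 0, 0, 0, 0]],
  ],
)

```text
t: 35.0
ee_pos: [536.1, -307.9, 84.3]
orientation: [[1.0, -0.007, -0.001], [-0.007, -1.0, -0.001], [-0.001, 0.001, -1.0]]
contact_force: [-0.6, -0.7, -1.7]
width: 0.663
gripper_force: 64.3
```

>>> arm_command(
  series=[
    [[-0.5, -0.7, 0, 0, 0, 0], [-0.2, -0.35, 0, 0, 0, 0], [0, 0, -0.5, 0, 0, 0], [0, 0, -0.7, 0, 0, 0], [0, 0, -0.4, 0, 0, 0], [0, 0, 0, 0, 0, 0], [0, 0, 0, 0, 0, 0]],
  ],
)

```text
t: 35.88
ee_pos: [521.1, -331.4, 43.6]
orientation: [[1.0, -0.004, 0.0], [-0.004, -1.0, -0.0], [0.0, 0.0, -1.0]]
contact_force: [-1.1, -0.9, -1.7]
width: 0.669
gripper_force: 64.3
```

```bash
python3 - <<'E'
from h import *
st();p=shot('wrist','w9.png');W=cloud(p)
tray(p,W,(520,-331))
p=shot('top');W=cloud(p);tray(p,W,(520,-331))
E
```

```text
t 35.88 pos [ 521.1 -331.4   43.6] yaw -90.2 tilt 0.0 q [ 0.29  0.98  0.37  1.73 -0.61  0.55 -0.54] w 0.669 gf 64.3 F [-1.1 -0.9 -1.7]
tray [ 560.7 -331.1] [173.4 140.7] 0.09 z 19.0 12076
tray [ 562.5 -331.2] [189.4 141.3] 0.52 z 18.6 615
```

View pics/w9.png

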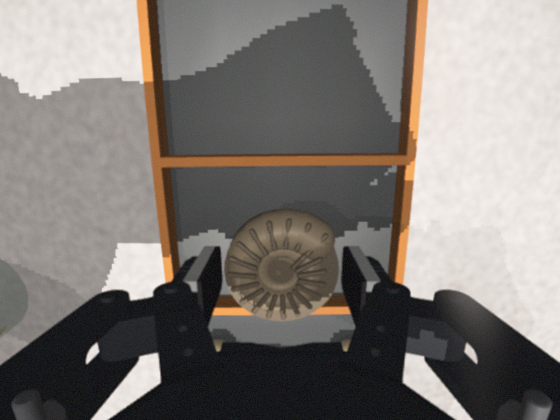

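The ammonite is level over the middle compartment, at (280,265) with the divider at row 160. I'm lowering it.

>>> arm_command(
  series=[
    [[0, 0, -0.5, 0, 0, 0], [0, 0, -0.5, 0, 0, 0], [0, 0, -0.25, 0, 0, 0], [0, 0, -0.12, 0, 0, 0], [0, 0, -0.06, 0, 0, 0], [0, 0, 0, 0, 0, 0], [0, 0, 0, 0, 0, 0]],
  ],
)

```text
t: 36.85
ee_pos: [521.0, -331.5, 8.1]
orientation: [[1.0, -0.004, 0.0], [-0.004, -1.0, -0.0], [0.0, 0.0, -1.0]]
contact_force: [-1.1, 0.2, -1.6]
width: 0.667
gripper_force: 64.3
```

>>> arm_command(
  series=[
    [[0, 0, -0.05, 0, 0, 0], [0, 0, 0, 0, 0, 0], [0, 0, 0, 0, 0, 0]],
  ],
)

```text
t: 37.22
ee_pos: [521.1, -331.5, 7.3]
orientation: [[1.0, -0.004, 0.001], [-0.004, -1.0, -0.0], [0.001, 0.0, -1.0]]
contact_force: [-1.2, 1.9, 6.4]
width: 0.666
gripper_force: 64.9
```

>>> arm_command(
  series=[
    [[0, 0, 0, 0, 0, 0], [0, 0, 0, 0, 0, 0], [0, 0, 0, 0, 0, 0], [0, 0, 0, 0, 0, 0]],
  ],
  fingers=78,
)

```text
t: 37.72
ee_pos: [520.8, -331.3, 6.5]
orientation: [[1.0, -0.004, -0.0], [-0.004, -1.0, -0.0], [-0.0, 0.0, -1.0]]
contact_force: [0.8, -0.2, 0.1]
width: 0.913
gripper_force: 0.0
```

>>> arm_command(
  series=[
    [[0, 0, 0.5, 0, 0, 0], [0, 0, 1, 0, 0, 0], [0, 0, 1, 0, 0, 0], [0, 0, 1, 0, 0, 0], [0, 0, 1, 0, 0, 0], [0, 0, 1, 0, 0, 0], [0, 0, 0, 0, 0, 0]],
  ],
)

```text
t: 38.6
ee_pos: [521.9, -332.5, 146.7]
orientation: [[1.0, -0.005, 0.004], [-0.005, -1.0, -0.003], [0.004, 0.003, -1.0]]
contact_force: [-0.3, -0.1, -1.4]
width: 0.916
gripper_force: 0.0
```

```bash
python3 - <<'E'
from h import *
st();p=shot('wrist');W=cloud(p)
rep(W,'amm',(521,-331),45,14,40);tray(p,W,(520,-331))
p=shot('top');W=cloud(p);rep(W,'sj',(627,3),45,60,85)
E
```

```text
t 38.6 pos [ 521.9 -332.5  146.7] yaw -90.3 tilt 0.3 q [ 0.24  0.84  0.48  1.69 -0.53  0.74 -0.6 ] w 0.916 gf 0.0 F [-0.3 -0.1 -1.4]
amm rect c [ 522.4 -330.4] size [54.  51.1] ang 1.8 mean [ 523.9 -331.    22.6] major 161.9 zmax 27.6 2855
tray [ 521.7 -331.1] [274.  139.7] 0.17 z 19.0 9378
sj rect c [631.1   6.6] size [49.4 47.7] ang 0.2 mean [630.4   6.7  71.9] major 161.4 zmax 77.9 500
```

>>> arm_command(
  series=[
    [[0.33, 1, 0, 0, 0, 0], [0.33, 1, 0, 0, 0, 0], [0.33, 1, 0, 0, 0, 0], [0.33, 1, 0, 0, 0, 0], [0.33, 1, 0, 0, 0, 0], [0.33, 1, 0, 0, 0, 0], [0.33, 1, 0, 0, 0, 0], [0.33, 1, 0, 0, 0, 0], [0.33, 1, 0, 0, 0, 0], [0.33, 1, 0, 0, 0, 0]],
  ],
  fingers=85,
)

```text
t: 39.95
ee_pos: [602.7, -80.3, 142.8]
orientation: [[1.0, -0.005, -0.002], [-0.005, -1.0, 0.0], [-0.002, -0.0, -1.0]]
contact_force: [-0.8, 0.7, -1.1]
width: 0.991
gripper_force: 0.0
```

>>> arm_command(
  series=[
    [[0.33, 1, 0, 0, 0, 0], [0.33, 1, 0, 0, 0, 0], [0.33, 1, 0, 0, 0, 0], [0.15, 0.52, 0, 0, 0, 0], [0, 0, 0, 0, 0, 0], [0, 0, 0, 0, 0, 0]],
  ],
)

```text
t: 40.7
ee_pos: [631.3, 4.8, 144.0]
orientation: [[1.0, -0.006, -0.001], [-0.006, -1.0, -0.001], [-0.001, 0.001, -1.0]]
contact_force: [0.3, -1.5, -0.5]
width: 0.994
gripper_force: 0.0
```

```bash
python3 - <<'E'
from h import *
st();p=shot('wrist','w10.png');W=cloud(p)
rep(W,'sj',(630,7),45,62,85)
E
```

```text
t 40.7 pos [631.3   4.8 144. ] yaw -90.4 tilt 0.1 q [-0.37  0.88  0.56  1.65 -0.6   0.8  -1.12] w 0.994 gf 0.0 F [ 0.3 -1.5 -0.5]
sj rect c [634.1   6.5] size [49.3 48.8] ang 45.7 mean [635.3   6.5  72.1] major -178.8 zmax 74.6 3785
```

View pics/w10.png

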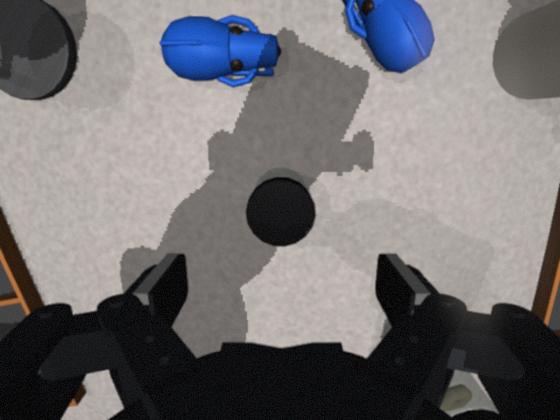

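The short jar's lid is at (281,210), centred between the fingers. I'm descending and gripping it.

>>> arm_command(
  series=[
    [[0.05, 0, -1, 0, 0, 0], [0, 0, -1, 0, 0, 0], [0, 0, -1, 0, 0, 0], [0, 0, -1, 0, 0, 0], [0, 0, -0.7, 0, 0, 0], [0, 0, -0.35, 0, 0, 0], [0, 0, 0, 0, 0, 0]],
  ],
)

```text
t: 41.62
ee_pos: [633.0, 6.3, 17.7]
orientation: [[1.0, -0.005, -0.0], [-0.005, -1.0, -0.0], [-0.0, 0.0, -1.0]]
contact_force: [0.3, 0.3, 0.2]
width: 1.0
gripper_force: 0.0
```

>>> arm_command(
  series=[
    [[0, 0, 0, 0, 0, 0], [0, 0, 0, 0, 0, 0], [0, 0, 0, 0, 0, 0], [0, 0, 0, 0, 0, 0], [0, 0, 0, 0, 0, 0], [0, 0, 0, 0, 0, 0]],
  ],
  fingers=0,
)

```text
t: 42.38
ee_pos: [633.7, 6.4, 18.7]
orientation: [[1.0, -0.005, 0.001], [-0.005, -1.0, -0.0], [0.001, 0.0, -1.0]]
contact_force: [-0.1, -0.0, 6.8]
width: 0.551
gripper_force: 68.0
```

>>> arm_command(
  series=[
    [[0, 0, 0.1, 0, 0, 0], [0, 0, 0.2, 0, 0, 0], [0, 0, 0, 0, 0, 0], [0, 0, 0, 0, 0, 0]],
  ],
)

```text
t: 42.88
ee_pos: [633.0, 6.8, 25.2]
orientation: [[1.0, -0.004, -0.0], [-0.004, -1.0, 0.0], [-0.0, -0.0, -1.0]]
contact_force: [-0.5, -0.2, -0.9]
width: 0.547
gripper_force: 68.6
```

>>> arm_command(
  series=[
    [[0, 0, 0.6, 0, 0, 0], [0, -0.1, 0.8, 0, 0, 0], [-0.1, -0.4, 0.9, 0, 0, 0], [-0.1, -0.8, 0.8, 0, 0, 0], [-0.1, -1, 0.5, 0, 0, 0], [-0.1, -1, 0, 0, 0, 0], [-0.1, -1, 0, 0, 0, 0], [-0.1, -1, 0, 0, 0, 0], [-0.1, -1, 0, 0, 0, 0], [-0.1, -1, 0, 0, 0, 0]],
  ],
)

```text
t: 44.12
ee_pos: [611.9, -179.2, 115.7]
orientation: [[1.0, -0.007, -0.001], [-0.007, -1.0, -0.001], [-0.001, 0.001, -1.0]]
contact_force: [1.1, 0.4, -2.3]
width: 0.552
gripper_force: 68.7
```

>>> arm_command(
  series=[
    [[-0.06, -1, 0, 0, 0, 0], [0, -1, 0, 0, 0, 0], [0, -1, 0, 0, 0, 0], [0, -1, 0, 0, 0, 0], [0, -1, 0, 0, 0, 0], [0, -0.8, 0, 0, 0, 0], [0, -0.4, 0, 0, 0, 0], [0, 0, -0.6, 0, 0, 0], [0, 0, 0, 0, 0, 0], [0, 0, 0, 0, 0, 0]],
  ],
)

```text
t: 45.38
ee_pos: [611.8, -329.4, 99.8]
orientation: [[1.0, -0.003, -0.001], [-0.003, -1.0, 0.001], [-0.001, -0.001, -1.0]]
contact_force: [0.3, -0.2, -1.1]
width: 0.549
gripper_force: 68.7
```

```bash
python3 - <<'E'
from h import *
st();p=shot('wrist','w11.png');W=cloud(p)
tray(p,W,(520,-331))
E
```

```text
t 45.38 pos [ 611.8 -329.4   99.8] yaw -90.2 tilt 0.1 q [ 0.2   0.99  0.48  1.45 -0.55  0.83 -0.71] w 0.549 gf 68.7 F [ 0.3 -0.2 -1.1]
tray [ 611.5 -331.1] [ 95.7 140. ] 0.09 z 19.1 3762
```

View pics/w11.png

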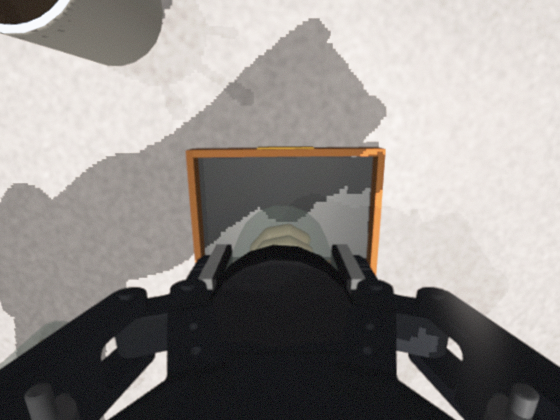

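The jar is upright over the far compartment, whose walls are at columns 190 and 380. I'm lowering it.

>>> arm_command(
  series=[
    [[0, -0.02, -0.6, 0, 0, 0], [0, 0, -0.8, 0, 0, 0], [0, 0, -0.7, 0, 0, 0], [0, 0, -0.4, 0, 0, 0], [0, 0, -0.3, 0, 0, 0], [0, 0, -0.16, 0, 0, 0], [0, 0, 0, 0, 0, 0], [0, 0, 0, 0, 0, 0]],
  ],
)

```text
t: 46.42
ee_pos: [611.9, -331.6, 26.9]
orientation: [[1.0, -0.004, 0.001], [-0.004, -1.0, -0.001], [0.001, 0.001, -1.0]]
contact_force: [0.1, 0.3, -1.2]
width: 0.552
gripper_force: 68.7
```

>>> arm_command(
  series=[
    [[0, 0, -0.06, 0, 0, 0], [0, 0, -0.05, 0, 0, 0], [0, 0, 0, 0, 0, 0], [0, 0, 0, 0, 0, 0]],
  ],
)

```text
t: 46.92
ee_pos: [611.7, -331.4, 23.8]
orientation: [[1.0, -0.004, 0.0], [-0.004, -1.0, -0.0], [0.0, 0.0, -1.0]]
contact_force: [-1.1, 0.1, -0.0]
width: 0.549
gripper_force: 68.9
```

>>> arm_command(
  series=[
    [[0, 0, -0.03, 0, 0, 0], [0, 0, 0, 0, 0, 0]],
  ],
)

```text
t: 47.18
ee_pos: [611.8, -331.4, 23.8]
orientation: [[1.0, -0.004, 0.001], [-0.004, -1.0, 0.0], [0.001, -0.0, -1.0]]
contact_force: [-1.2, 1.6, 5.7]
width: 0.548
gripper_force: 68.9
```

>>> arm_command(
  series=[
    [[0, 0, 0, 0, 0, 0], [0, 0, 0, 0, 0, 0], [0, 0, 0, 0, 0, 0], [0, 0, 0, 0, 0, 0]],
  ],
  fingers=75,
)

```text
t: 47.68
ee_pos: [611.6, -331.3, 22.7]
orientation: [[1.0, -0.004, -0.0], [-0.004, -1.0, -0.0], [-0.0, 0.0, -1.0]]
contact_force: [0.2, -0.8, 0.1]
width: 0.875
gripper_force: 0.0
```

>>> arm_command(
  series=[
    [[0, 0, 0.4, 0, 0, 0], [0, 0, 1, 0, 0, 0], [0, 0, 1, 0, 0, 0], [0, 0, 1, 0, 0, 0], [0, 0, 1, 0, 0, 0], [0, 0, 1, 0, 0, 0], [-0.2, 0.8, 0.5, 0, 0, 0], [-0.2, 0.8, 0.5, 0, 0, 0], [-0.2, 0.8, 0, 0, 0, 0], [0, 0, 0, 0, 0, 0]],
  ],
)

```text
t: 48.92
ee_pos: [596.9, -268.5, 183.1]
orientation: [[1.0, -0.002, -0.0], [-0.002, -1.0, 0.002], [-0.0, -0.002, -1.0]]
contact_force: [-0.1, 0.2, 0.3]
width: 0.881
gripper_force: 0.0
```

>>> arm_command(
  series=[
    [[-0.2, 1, 0, 0, 0, 0], [-0.2, 1, 0, 0, 0, 0], [-0.2, 1, 0, 0, 0, 0], [-0.2, 1, 0, 0, 0, 0], [-0.2, 1, 0, 0, 0, 0], [0, 0, 0, 0, 0, 0], [0, 0, 0, 0, 0, 0]],
  ],
)

```text
t: 49.8
ee_pos: [571.9, -148.1, 183.1]
orientation: [[1.0, -0.006, 0.001], [-0.006, -1.0, -0.002], [0.001, 0.002, -1.0]]
contact_force: [-0.2, -0.7, 0.4]
width: 0.877
gripper_force: 0.0
```

```bash
python3 - <<'E'
from h import *
st();p=shot('top','top9.png');W=cloud(p)
tray(p,W,(516,330));rep(W,'skull',(581,344),70,25,75); rep(W,'liz',(450,316),60,108,135)
tray(p,W,(520,-331));rep(W,'sj',(611,-331),45,65,90);rep(W,'amm',(521,-331),40,15,40);rep(W,'bone',(431,-331),62,16,50)
rep(W,'tall',(475,-119),60,120,145)
cv2.imwrite('pics/end.png',cv2.resize(p['pixels'][70:350,60:520,::-1],(800,487),interpolation=cv2.INTER_CUBIC))
E
```

```text
t 49.8 pos [ 571.9 -148.1  183.1] yaw -90.3 tilt 0.1 q [-0.13  0.77  0.55  1.75 -0.54  0.78 -0.89] w 0.877 gf 0.0 F [-0.2 -0.7  0.4]
tray [515.7 330.3] [273.3 139.8] 11.85 z 18.5 1307
skull rect c [579.7 341.9] size [50.5 86.2] ang 54.4 mean [576.7 341.6  41.6] major 137.8 zmax 57.7 780
liz rect c [450.2 316.9] size [46.  60.9] ang 3.0 mean [449.9 315.7 122.9] major 91.9 zmax 129.9 850
tray [ 519.5 -273.9] [273.2 254.7] 0.11 z 18.3 1028
sj rect c [ 599.2 -342.1] size [16.  44.6] ang 53.6 mean [ 599.3 -340.7   76.7] major 142.0 zmax 83.2 137
amm rect c [ 519.8 -330.1] size [51.6 53.5] ang 0.9 mean [ 519.4 -329.5   22.2] major 155.1 zmax 29.6 533
bone rect c [ 430.4 -330.8] size [113.2  40.4] ang 89.2 mean [ 430.4 -329.4   28.2] major 89.1 zmax 36.6 719
tall none
```

View pics/end.png

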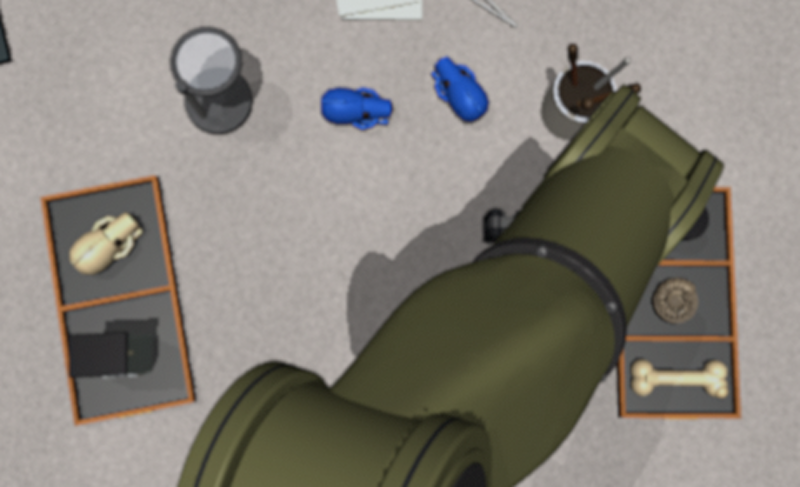

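Skull, lizard jar, ammonite and bone are all in place, but the arm hides the short jar at (690,220). I'm moving clear for a last check.

>>> arm_command(
  series=[
    [[0, 1, 0, 0, 0, 0], [0, 1, 0, 0, 0, 0], [0, 1, 0, 0, 0, 0], [0, 1, 0, 0, 0, 0], [0, 1, 0, 0, 0, 0], [0, 1, 0, 0, 0, 0], [0, 1, 0, 0, 0, 0], [0, 0, 0, 0, 0, 0], [0, 0, 0, 0, 0, 0]],
  ],
)

```text
t: 50.98
ee_pos: [571.9, 26.5, 183.0]
orientation: [[1.0, -0.007, 0.001], [-0.007, -1.0, -0.002], [0.001, 0.002, -1.0]]
contact_force: [-0.6, 0.9, -0.1]
width: 0.875
gripper_force: 0.0
```

```bash
python3 - <<'E'
from h import *
st();p=shot('top');W=cloud(p)
tray(p,W,(520,-331));rep(W,'sj',(611,-331),45,65,90);rep(W,'tall',(475,-119),60,120,145)
E
```

```text
t 50.98 pos [571.9  26.5 183. ] yaw -90.4 tilt 0.1 q [-0.45  0.76  0.58  1.8  -0.58  0.76 -1.14] w 0.875 gf 0.0 F [-0.6  0.9 -0.1]
tray [ 520.2 -331.5] [274.3 141.8] 0.28 z 18.4 1549
sj rect c [ 609.1 -328.6] size [48.5 49.1] ang 19.1 mean [ 608.6 -327.4   76.6] major 104.5 zmax 83.0 522
tall rect c [ 475.2 -126.9] size [58.3 61.2] ang 0.6 mean [ 474.8 -126.6  134.8] major 100.2 zmax 140.4 907
```

All five things are in place and the tall jar hasn't moved, so I'm handing in.

```bash
python3 -c "
from cell import job
print(job.job_done())"
```

```text
the job is handed in; nothing more can be done
None
```

I made up both trays and handed the job in at about 51 s of the 128 s allowed; the hand-in returned no verdict. In the last pictures, all five things sat upright within a few millimetres of their compartment middles, and the tall jar, brush pot and lens stand were where they started.

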